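Lay up a metal disc stack and hold the sprung loupe over it

TASK

Lay the three metal discs flat in one centred stack on the white plate of the inspection stand: copper at the bottom, brass in the middle, silver on top. Then take the loupe's orange grip, pull its telescoping rod out against the spring until the tube's mouth stands at the middle of the red band on the rod, so that the lens is over the stack, and finish while still holding it there. Leave the bench block, jar and screwdriver where they are.

Things in the scene. Friction and masses are not known exactly. Their poses are not given: they have to be found in the camera images.
- loupe_stand: Inspection stand, fixed to the bench, yaw varies. Origin: on the bench under the white plate's centre; z up. Steel foot 90 mm wide, 8 mm high, from y = -45 to 420 mm. White plate 80 mm across, top 14 mm above the bench. Aluminium tube, 20 mm thick, level along y on posts, axis 105 mm high, y = 230 to 402 mm. The loupe's rod leaves its near end and slides out along -y, over the plate.
- plate_center (a point): Centre of the white plate's top face, 14 mm above the bench, in the middle of a thin black circle 49 mm across that marks where the discs go.
- tube_mouth (a point): Centre of the tube's open end, where the rod comes out, 105 mm above the bench and 230 mm along the stand's +y from the plate's centre.
- loupe_center (a point): Centre of the loupe's lens (black rim 63 mm outer diameter, 9 mm thick, lying level 105 mm above the bench). Moves with the rod: 130 mm from over the plate's centre when the rod is home, right over it when the rod is at its mark.
- loupe_arm (a joint): How far the 10 mm steel rod is pulled out, m: 0 home (at the start), 0.155 far stop. Red band 16 mm wide, inside the tube when home: leading edge at the mouth at 0.122, middle at 0.130, wholly out at 0.138. The inner spring pulls back with 2.4 N at home, 7.6 N at the mark; let go, the rod slides home.
- loupe_grip (a point): Upright orange round post, 18 mm diameter, 42 mm tall, fixed on a 22 mm square dark clamp on the rod. This point: centre of its foot, 113 mm above the bench; its top is at 155 mm. It stands 55 mm from the lens's centre towards the tube, 45 mm from the tube's mouth when home; nothing else near rises above 120 mm. Moves with the rod.
- copper_disc: Loose reddish copper disc, 46 mm in diameter, 10 mm thick, 0.15 kg, flat on the bench. Origin: centre of its underside; z up.
- brass_disc: Loose yellow brass disc, 46 mm in diameter, 10 mm thick, 0.14 kg, flat on the bench. Origin: centre of its underside; z up.
- silver_disc: Loose grey silver-coloured disc, 46 mm in diameter, 10 mm thick, 0.15 kg, flat on the bench. Origin: centre of its underside; z up.
- bench_block: Bystander: dark steel bench block 90 x 90 x 24 mm. Origin: centre of its underside.
- flux_jar: Bystander: small jar 48 mm in diameter, 60 mm tall. Origin: centre of its underside.
- bench_screwdriver: Bystander: screwdriver about 170 mm long lying on the bench. Origin: under the middle of it.
There are look-alikes about, which are no part of the job. What is shaped like the brass_disc but purple or turquoise is not meant.

How it is judged:
By the outcome, as a careful person would: the job done as asked, in the order asked, and still so for the second after the job is handed in, while the arm keeps its last pose, push and grip.
It also fails if it takes over 67 s, if anything falls off the work surface, if the arm or the gripper's body presses on something with over 40 N, if the wrist force passes 120 N, or if a joint passes its speed limit or range.

ROBOT

A 7-joint arm with a two-finger parallel gripper is mounted at the origin on the work surface. World frame = base frame: x ahead of the robot, y to its left, z up, the work surface at z = 0. Lengths are in m, angles in rad, forces in N, time in s.
With the tool pointing down it reaches from about 0.4 to 0.875 m from the base axis. Payload 19.3 kg.
Tool frame: the origin (TCP) lies midway between the tips of the shut fingers; the grasp point (between the pads) lies 19 mm behind it; z points along the fingers, y is the direction in which the jaws open and shut (so a half turn about z gives the same grasp; the last joint's range is limited). The gripper opens to 85 mm and grips with 20 to 120 N. Pads are 22 mm wide; open, the fingers measure 114 mm over their backs; the gripper's body (76 mm by 85 mm) begins 54 mm behind the grasp point. The pads swing forward as they close: fully open they stand 13 mm farther back than shut.
Start: joints at [1.157, 0.521, -0.036, 1.599, 0.021, 1.021, -0.113], TCP at [0.211, -0.588, 0.231] pointing down, gripper open.
Joint ranges: [-2.91, 2.91], [-0.3, 2.13], [-1.5, 1.42], [0.17, 2.43], [-1.26, 4.41], [0.16, 1.93], [-2.52, 2.52]. Speed limits (rad/s): [1.89, 1.89, 2.39, 2.39, 3.01, 3.01, 3.01].

INTERFACE

Orientations are given as [roll, pitch, yaw] about the fixed x, y, z axes, in that order (R = Rz(yaw) Ry(pitch) Rx(roll)).
In Python, from workcell import bot, eyes gives the robot as it stands. The module is installed in compiled form; this text tells all that it offers.
- The arm moves only by the shell command python3 -m jog 'ROWS' [FORCE]. ROWS is JSON, a list of rows, each an object with "delta_pos": the shift along the world's x, y, z in mm, a list of three; "spin": the turn about the world's z in rad; "claw": the closure, from 0 (fully open) to 1 (shut). In form: [{"delta_pos": [tx, ty, tz], "spin": spin, "claw": claw}, ...]. A call has 1 to 8 rows; each row is the pose to reach, as a shift and turn from the pose measured when the call began; what a row does not reach only later rows make up. A row lasts 1/10 s, in which the tool goes at most 50 mm and 8.59 degrees, less where a joint would pass 70% of its speed; a pose out of reach is approached as far as the arm can. A call with a gripper value outside its range is refused whole. The fingers move at their own pace and stop on an object; FORCE is the grip in N (left out, the last holds). Time passes only in rows, so rows that repeat a pose let the fingers close. It gives the time, the measured TCP pose, the force and the opening at its end, in the units of the state.
- bot.observe(): the state, without advancing time (a new reading comes with each control period).
- eyes.grab_frame(name): name is "scene" or "side" or "wrist"; returns the picture (420x560x3 uint8, blue, green, red); there is no depth.
- eyes.camera_params(name): a dict with "fx", "fy", "cx", "cy" (pixels), "origin" and "attitude" of the camera in the world. Camera axes: x right, y up, looking along -z (the intrinsics and any distortion apply to the point x, -y, -z); pixel columns grow to the right and rows downward; lengths in m; the calibration is good to about 2 mm. A picture is of the moment at which its call begins: read the wrist's pose just before it. camera_params takes no time and is no camera call; for the wrist camera it gives the pose at the moment of the call.
- bot.job_done(): hands the job in, once; it reports no verdict.
The state is a dict: "clock": time; "qpos": joint angles; "qd": joint speeds; "joint_efforts": joint torques, N m; "position": TCP position; "tool_rot": TCP orientation; "force": force on the tool from outside, world axes, zero at the start; "moment": the same for the moment, N m; "grip_width": finger opening in m.
Only numpy, scipy, OpenCV 4.12 (cv2) and the standard library are available. Lean on these libraries where they do the work, as an engineer would, in place of code of your own. Each camera call takes 0.05 s, during which the arm holds its last target. There are 200 camera calls.

## Working session

There is one attempt and no reset: what is moved stays moved. The work goes in short steps, Python scripts to look and compute and a shell command to move; the robot and the scene stay as the last step left them, time stands still between calls to the robot, and variables do not carry over. Pictures are saved under pics/ and viewed, about 8 in all and at most 12, crops included, and the job is handed in when it is done.

```bash
mkdir -p pics; python3 - <<'E'
from workcell import bot, eyes
import cv2,numpy as np
s=bot.observe();print({k:np.round(v,3).tolist() for k,v in s.items()})
for n in("scene","side","wrist"):
    p=eyes.camera_params(n);print(n,{k:np.round(v,4).tolist() if not isinstance(v,(str,dict)) else v for k,v in p.items()})
    cv2.imwrite(f"pics/{n}0.png",eyes.grab_frame(n))
E
```

```text
{'clock': 0.0, 'qpos': [1.157, 0.522, -0.036, 1.6, 0.021, 1.021, -0.113], 'qd': [0.001, 0.0, -0.002, -0.0, -0.002, -0.0, -0.003], 'joint_efforts': [-0.002, -92.711, 1.979, -36.994, 0.018, 0.008, 0.0], 'position': [0.211, -0.588, 0.231], 'tool_rot': [-3.14, 0.0, 0.344], 'force': [-0.193, -0.787, 0.271], 'moment': [0.018, -0.013, -0.008], 'grip_width': 0.086}
scene {'fx': 471.8133, 'fy': 471.8133, 'cx': 272.4464, 'cy': 204.0035, 'origin': [1.2523, -0.3597, 1.1096], 'attitude': [0.643, 0.0159, 1.1202]}
side {'fx': 418.6306, 'fy': 418.6306, 'cx': 268.6504, 'cy': 207.9104, 'origin': [0.3924, -0.8509, 0.5943], 'attitude': [1.0416, -0.0197, -0.215]}
wrist {'fx': 328.4878, 'fy': 328.4878, 'cx': 282.3834, 'cy': 202.3246, 'origin': [0.2761, -0.564, 0.3736], 'attitude': [-0.2817, 0.0013, -1.2267]}
```

View pics/scene0.png

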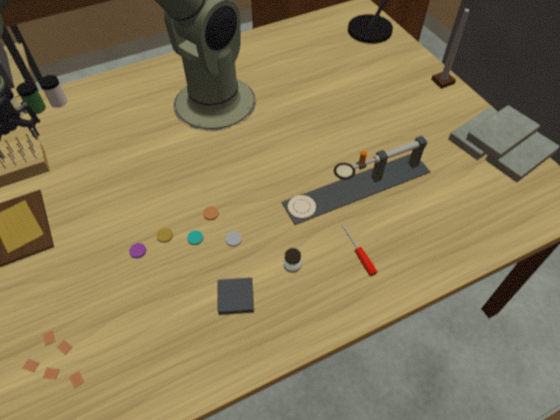

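View pics/side0.png

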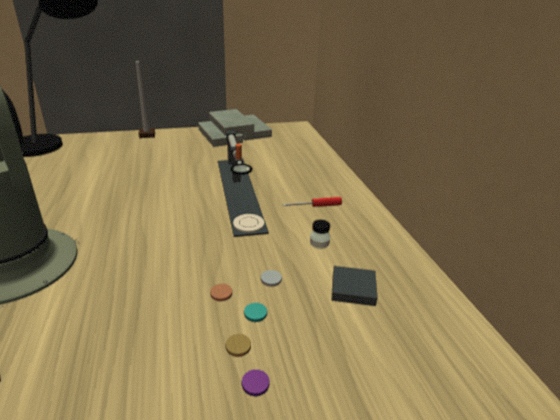

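Candidates in the scene picture: copper (211,213), brass (165,235), silver (234,239). The look-alikes are turquoise (195,238) and purple (138,250). The plate is at (302,207), the lens at (344,171) and the grip at (363,157). Next I'll localize these and take a close crop.

```bash
cat > h.py <<'E'
import numpy as np,cv2
from scipy.spatial.transform import Rotation as Ro
def ray(p,uv):
    R=Ro.from_euler('xyz',p['attitude']).as_matrix()
    d=np.array([(uv[0]-p['cx'])/p['fx'],-(uv[1]-p['cy'])/p['fy'],-1.])
    return np.array(p['origin'],float),R@d
def onz(p,uv,z):
    o,d=ray(p,uv);return o+d*(z-o[2])/d[2]
def proj(p,X):
    R=Ro.from_euler('xyz',p['attitude']).as_matrix()
    c=R.T@(np.array(X)-p['origin']);return np.array([p['cx']+p['fx']*c[0]/-c[2],p['cy']-p['fy']*c[1]/-c[2]])
def blob(im,seed,tol=14):
    m=np.zeros((im.shape[0]+2,im.shape[1]+2),np.uint8)
    lab=cv2.cvtColor(im,cv2.COLOR_BGR2LAB)
    cv2.floodFill(lab,m,tuple(seed),0,(tol*1.6,tol,tol),(tol*1.6,tol,tol),cv2.FLOODFILL_FIXED_RANGE|cv2.FLOODFILL_MASK_ONLY|(255<<8))
    M=cv2.moments(m[1:-1,1:-1],True);return (M['m10']/M['m00'],M['m01']/M['m00']),M['m00']
E
python3 - <<'E'
from workcell import bot,eyes
from h import *
S={'scene':dict(cu=(211,213),br=(165,235),si=(234,239),pl=(302,207)),'side':dict(cu=(221,292),br=(238,345),si=(271,278),pl=(249,223))}
for n in S:
    im=cv2.imread(f'pics/{n}0.png');p=eyes.camera_params(n)
    for k,s in S[n].items():
        c,a=blob(im,s);print(n,k,np.round(c,1),a,np.round(onz(p,c if k!='pl' else s,.014 if k=='pl' else .008)[:3]*1000,1))
a=cv2.imread('pics/scene0.png')
t=cv2.resize(a[190:270,120:320],None,fx=4,fy=4,interpolation=cv2.INTER_CUBIC)
b=cv2.imread('pics/wrist0.png')
cv2.imwrite('pics/m.png',np.vstack([t,cv2.resize(a[130:200,275:450],(800,280),interpolation=cv2.INTER_CUBIC)]))
E
```

```text
scene cu [210.4 212.9] 244.0 [ 450.5 -190.     8. ]
scene br [201.1 244.9] 26522.0 [ 540.4 -252.7    8. ]
scene si [233.1 237.9] 174.0 [ 558.5 -164.7    8. ]
scene pl [301.3 205.9] 454.0 [553.4  53.8  14. ]
side cu [220.6 290.1] 267.0 [ 447.8 -185.     8. ]
side br [230.2 346.1] 1464.0 [ 447.4 -334.6    8. ]
side si [270.7 276. ] 217.0 [ 559.5 -160.7    8. ]
side pl [247.9 221.9] 329.0 [548.9  50.   14. ]
```

View pics/m.png

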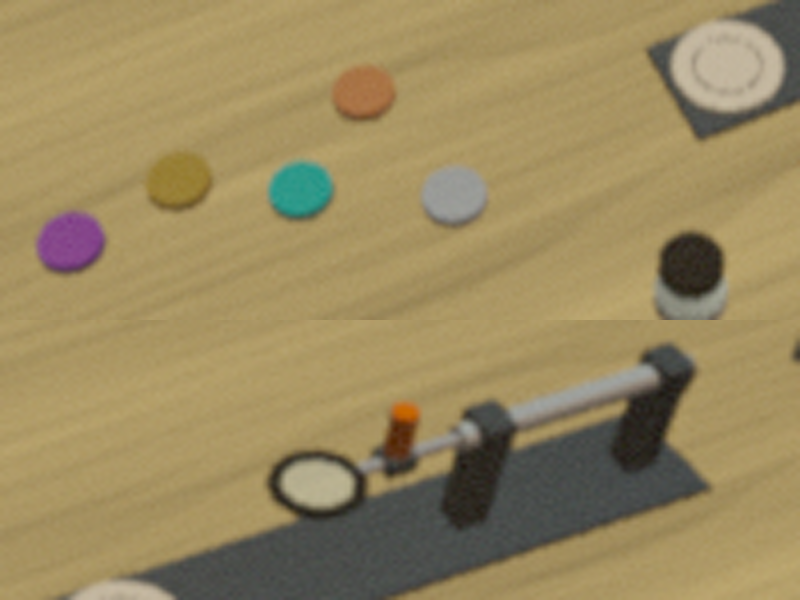

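View pics/wrist0.png

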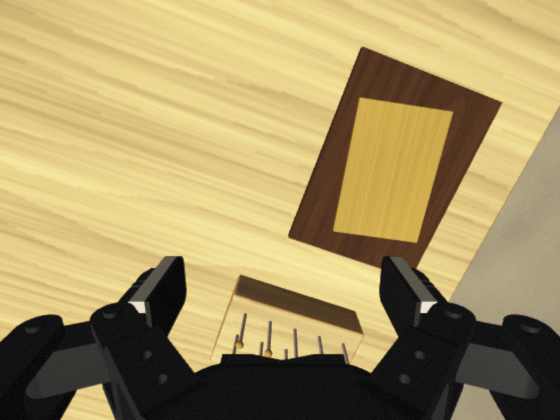

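Crops and wrist view: in the crop the copper top is at (211,212.3), brass (164.8,234.7), silver (233.8,238.2) and the black circle (302,206.5). The lens is at (344.6,170.8), the grip top at (363.6,153) and the tube mouth at about (377,158). The colours make the choice clear. The wrist camera only sees the far corner of the bench for now.

```bash
python3 - <<'E'
from workcell import bot,eyes
from h import *
p=eyes.camera_params('scene')
for k,uv,z in [('cu',(210.9,212.3),.01),('br',(164.8,234.7),.01),('si',(233.8,238.2),.01),('tq',(195.2,237.3),.01),('pu',(137.8,250.1),.01),('pl',(302,206.5),.014),('lens',(344.6,170.8),.109),('grip',(363.6,153),.155),('mouth',(377.2,158),.105),('far',(418.3,143.8),.115)]:
    print(k,np.round(onz(p,uv,z)*1000,1))
p=eyes.camera_params('side')
for k,uv,z in [('cu',(221,291),.01),('br',(238,344),.01),('si',(271,277),.01),('pl',(248.7,222.5),.014),('lens',(242,169),.109)]:
    print('side',k,np.round(onz(p,uv,z)*1000,1))
w=eyes.camera_params('wrist');s=bot.observe()
Rt=Ro.from_euler('xyz',s['tool_rot']);Rc=Ro.from_euler('xyz',w['attitude'])
print(Rt.inv().apply(np.array(w['origin'])-s['position']),(Rt.inv()*Rc).as_matrix().round(3))
E
```

```text
cu [ 450.7 -188.4   10. ]
br [ 465.2 -332.    10. ]
si [ 561.6 -163.8   10. ]
tq [ 511.2 -258.7   10. ]
pu [ 480.4 -413.9   10. ]
pl [551.8  54.6  14. ]
lens [556. 183. 109.]
grip [556.  237.8 155. ]
mouth [553.4 293.2 105. ]
far [566.8 423.2 115. ]
side cu [ 448.1 -190.2   10. ]
side br [ 461.3 -334.5   10. ]
side si [ 558.9 -166.4   10. ]
side pl [548.6  52.6  14. ]
side lens [552.2 176.1 109. ]
[ 0.06988758 -0.00077878 -0.14285413] [[ 0.     0.961  0.278]
 [ 1.    -0.     0.   ]
 [ 0.     0.278 -0.961]]
```

```bash
python3 -m jog '[{"delta_pos":[238,399,-80],"spin":-0.344,"claw":0.3},{"delta_pos":[238,399,-80],"spin":-0.344,"claw":0.3},{"delta_pos":[238,399,-80],"spin":-0.344,"claw":0.3},{"delta_pos":[238,399,-80],"spin":-0.344,"claw":0.3},{"delta_pos":[238,399,-80],"spin":-0.344,"claw":0.3},{"delta_pos":[238,399,-80],"spin":-0.344,"claw":0.3},{"delta_pos":[238,399,-80],"spin":-0.344,"claw":0.3},{"delta_pos":[238,399,-80],"spin":-0.344,"claw":0.3}]' 60
```

```text
clock: 0.95
position: [0.4129, -0.2483, 0.1629]
tool_rot: [-3.141, -0.0, -0.0]
force: [0.3, 0.1, -0.5]
grip_width: 0.0598
```

```bash
python3 -m jog '[{"delta_pos":[37,59,0],"spin":0,"claw":0.3},{"delta_pos":[37,59,0],"spin":0,"claw":0.3},{"delta_pos":[37,59,0],"spin":0,"claw":0.3},{"delta_pos":[37,59,0],"spin":0,"claw":0.3}]' && cat >> h.py <<'E'
def look(fn):
    from workcell import bot,eyes
    p=eyes.camera_params('wrist');im=eyes.grab_frame('wrist');cv2.imwrite(fn,im);return p,im
E
python3 - <<'E'
from workcell import bot
from h import *
p,im=look('pics/w1.png');print(bot.observe()['position'],p['origin'],p['attitude'])
for k,X in dict(cu=(.4495,-.189,.01),tq=(.511,-.2587,.01),si=(.56,-.165,.01)).items():
    uv=proj(p,X);print(k,uv.round(1))
uv=tuple(int(v) for v in proj(p,(.4495,-.189,.01)))
c,a=blob(im,uv,20);print(c,a,(onz(p,c,.01)*1000).round(1))
E
```

```text
clock: 1.35
position: [0.4498, -0.1893, 0.1628]
tool_rot: [-3.141, 0.0, 0.0]
force: [-1.1, -0.5, 1.0]
grip_width: 0.0598
[ 0.44940042 -0.1899959   0.16281963] [ 0.51944937 -0.18881642  0.30562509] [-2.81931249e-01  8.12803445e-04 -1.57014255e+00]
cu [282.8 186. ]
tq [362.8 117.3]
si [254.   56.3]
(281.3599793708097, 188.501289324394) 1939.0 [ 447.1 -187.7   10. ]
```

View pics/w1.png

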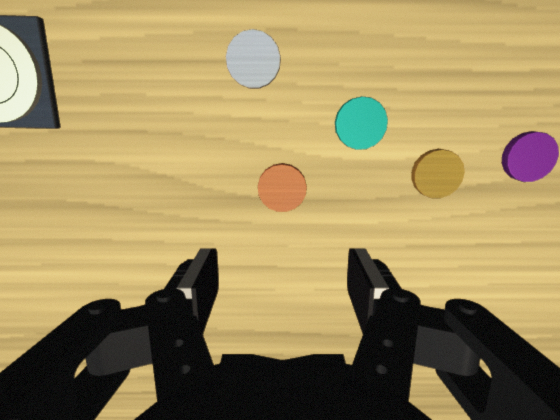

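Wrist view: copper (282,187), silver (253,58), brass (438,173), turquoise (362,123), purple (530,156), and the plate at the upper left. The estimates agree, so I'll pick up the copper.

```bash
python3 -m jog '[{"delta_pos":[-1,1,-50],"spin":0,"claw":0.3},{"delta_pos":[-1,1,-100],"spin":0,"claw":0.3},{"delta_pos":[-1,1,-135],"spin":0,"claw":0.3},{"delta_pos":[-1,1,-150],"spin":0,"claw":0.3},{"delta_pos":[-1,1,-157],"spin":0,"claw":0.3},{"delta_pos":[-1,1,-162],"spin":0,"claw":0.3},{"delta_pos":[-1,1,-162],"spin":0,"claw":0.3}]' && python3 -m jog '[{"delta_pos":[0,0,0],"spin":0,"claw":1},{"delta_pos":[0,0,0],"spin":0,"claw":1},{"delta_pos":[0,0,0],"spin":0,"claw":1},{"delta_pos":[0,0,0],"spin":0,"claw":1}]' 60
```

```text
clock: 2.1
position: [0.4484, -0.1896, 0.0011]
tool_rot: [-3.141, -0.0, -0.002]
force: [0.8, -0.5, 0.8]
grip_width: 0.0598
clock: 2.5
position: [0.4489, -0.19, 0.0025]
tool_rot: [3.141, -0.002, -0.002]
force: [-3.4, -0.4, 14.7]
grip_width: 0.0428
```

```bash
python3 -m jog '[{"delta_pos":[0,0,3],"spin":0,"claw":1},{"delta_pos":[0,0,40],"spin":0,"claw":1},{"delta_pos":[0,0,60],"spin":0,"claw":1},{"delta_pos":[0,0,60],"spin":0,"claw":1}]' && python3 - <<'E'
from h import *
p,im=look('pics/w2.png')
cv2.imwrite('pics/w2c.png',cv2.resize(im[180:400,150:410],None,fx=2,fy=2))
E
```

```text
clock: 2.9
position: [0.4503, -0.1907, 0.0654]
tool_rot: [3.14, -0.006, -0.003]
force: [0.0, 0.2, -2.2]
grip_width: 0.0425
```

View pics/w2c.png

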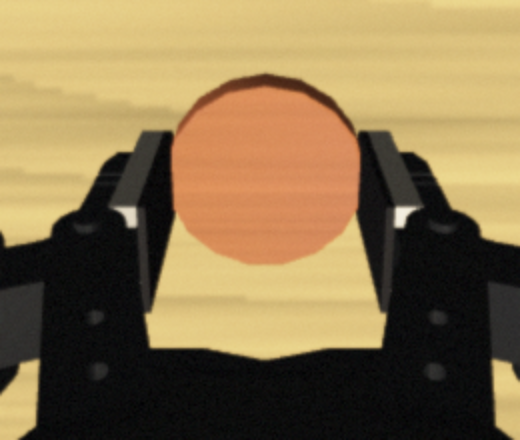

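Wrist crop: the copper is held level between the fingertips, with its centre at about (283,267) in the full picture. Now I'll look at the plate from in front of it.

```bash
python3 -m jog '[{"delta_pos":[0,50,35],"spin":0,"claw":1},{"delta_pos":[0,100,35],"spin":0,"claw":1},{"delta_pos":[0,150,35],"spin":0,"claw":1},{"delta_pos":[0,200,35],"spin":0,"claw":1},{"delta_pos":[0,244,35],"spin":0,"claw":1},{"delta_pos":[0,244,35],"spin":0,"claw":1},{"delta_pos":[0,244,35],"spin":0,"claw":1}]' && python3 - <<'E'
from h import *
from workcell import bot
p,im=look('pics/w3.png');s=bot.observe()
for seed in [(283,267)]:
    c,a=blob(im,seed,20);print('held',np.round(c,1),a,(onz(p,c,s['position'][2]+.0075)*1000).round(1),s['position'])
c0=proj(p,(.5505,.0535,.014));print(c0)
x,y=c0.astype(int);cr=im[max(0,y-90):y+110,x-130:x+130]
print(x-130,max(0,y-90));cv2.imwrite('pics/w3c.png',cv2.resize(cr,None,fx=3,fy=3,interpolation=cv2.INTER_CUBIC))
E
```

```text
clock: 3.65
position: [0.4493, 0.055, 0.0983]
tool_rot: [3.14, -0.004, 0.001]
force: [-0.8, -1.2, -1.2]
grip_width: 0.0427
held [282.4 267.9] 6763.0 [448.7  55.5 105.9] [0.44933676 0.05339129 0.09839125]
[285.56213239  56.39290296]
155 0
```

View pics/w3c.png

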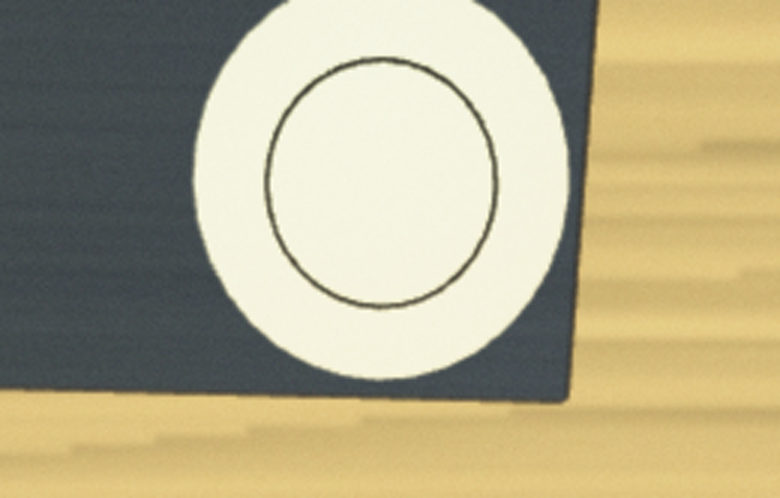

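```bash
python3 - <<'E'
from h import *
from workcell import eyes
p=eyes.camera_params('wrist')
P=[onz(p,u,.014)*1000 for u in [(282,19.3),(282,102.3),(243.7,61),(320.7,61)]]
print(np.round(P,1),(P[0]+P[1])/2,(P[2]+P[3])/2)
a=onz(p,(155,130),.008);b=onz(p,(343.3,134),.008);d=a-b
print('yaw',np.arctan2(-d[0],d[1]),a,b)
c=proj(p,(0.4493,.0545,.0983+.0075));print(c)
E
```

```text
[[571.8  53.9  14. ]
 [522.5  54.   14. ]
 [547.9  78.5  14. ]
 [547.8  29.1  14. ]] [547.16531941  53.91818208  14.        ] [547.83843868  53.78377477  14.        ]
yaw -0.02213306800156145 [0.50427642 0.14224652 0.008     ] [0.50137529 0.01119105 0.008     ]
[281.20035536 266.68372603]
```

Wrist crop: the circle centre is at (282,61) in the full picture, which puts the plate at about (547.4, 53.9) with stand yaw about -0.022. I'll place the copper.

```bash
python3 -m jog '[{"delta_pos":[49,-1,0],"spin":0,"claw":1},{"delta_pos":[98,-1,0],"spin":0,"claw":1},{"delta_pos":[98.5,-1,-30],"spin":0,"claw":1},{"delta_pos":[98.5,-1,-60],"spin":0,"claw":1},{"delta_pos":[98.5,-1,-70],"spin":0,"claw":1},{"delta_pos":[98.5,-1,-70],"spin":0,"claw":1}]' && python3 - <<'E'
from workcell import bot,eyes
import numpy as np
P=[]
for i in range(4):
    eyes.grab_frame('wrist');P.append(bot.observe()['position'])
print(np.round(P,4)*1000,np.mean(P,0))
E
```

```text
clock: 4.3
position: [0.5468, 0.0508, 0.0272]
tool_rot: [3.139, -0.001, -0.003]
force: [0.1, -0.2, -1.4]
grip_width: 0.0424
[[547.6  51.2  28.4]
 [548.1  51.6  29.2]
 [548.5  51.9  29.6]
 [548.6  52.1  29.7]] [0.54818326 0.05171553 0.02923787]
```

```bash
python3 -m jog '[{"delta_pos":[-0.5,1,-5],"spin":0,"claw":1},{"delta_pos":[-0.5,1,-10],"spin":0,"claw":1},{"delta_pos":[-0.5,1,-12],"spin":0,"claw":1},{"delta_pos":[-0.5,1,-13],"spin":0,"claw":1},{"delta_pos":[-0.5,1,-13],"spin":0,"claw":1},{"delta_pos":[-0.5,1,-13],"spin":0,"claw":1}]'
```

```text
clock: 5.1
position: [0.548, 0.0532, 0.0167]
tool_rot: [3.14, -0.005, -0.002]
force: [-0.4, -0.3, -0.6]
grip_width: 0.0427
```

```bash
python3 -m jog '[{"delta_pos":[0,0,-0.5],"spin":0,"claw":0.3},{"delta_pos":[0,0,-0.5],"spin":0,"claw":0.3},{"delta_pos":[0,0,-0.5],"spin":0,"claw":0.3},{"delta_pos":[0,0,40],"spin":0,"claw":0.3},{"delta_pos":[0,0,90],"spin":0,"claw":0.3},{"delta_pos":[0,0,90],"spin":0,"claw":0.3},{"delta_pos":[0,0,90],"spin":0,"claw":0.3},{"delta_pos":[0,0,90],"spin":0,"claw":0.3}]' && python3 - <<'E'
from h import *
p,im=look('pics/w4.png')
x,y=proj(p,(.548,.0535,.02)).astype(int);print(x,y)
cv2.imwrite('pics/w4c.png',cv2.resize(im[y-65:y+65,x-80:x+80],None,fx=5,fy=5,interpolation=cv2.INTER_CUBIC))
E
```

```text
clock: 5.9
position: [0.5476, 0.0531, 0.1062]
tool_rot: [3.14, -0.005, -0.002]
force: [0.7, -0.1, 0.1]
grip_width: 0.06
282 206
```

View pics/w4c.png

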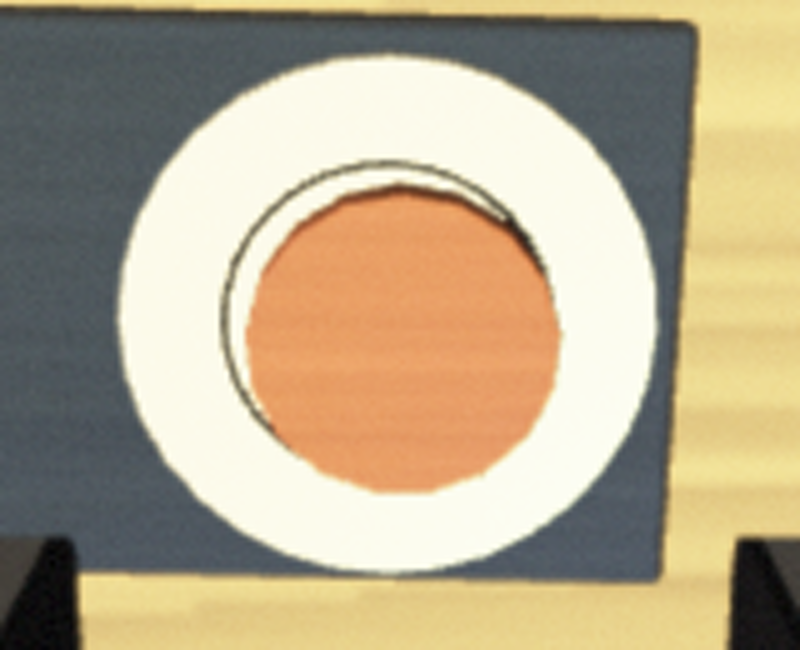

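```bash
python3 - <<'E'
from h import *
from workcell import bot,eyes
p=eyes.camera_params('wrist');s=bot.observe()
f=lambda x,y:(202+x/5,141+y/5)
print('tcp',s['position'])
for n,z,q in [('plate',.014,[(387,53),(387,573),(118,314),(657,314)]),('disc',.024,[(403,190),(403,493),(246,340),(561,340)])]:
    P=np.array([onz(p,f(*u),z)*1000 for u in q]);print(n,(P[0]+P[1])/2,(P[2]+P[3])/2,P[0]-P[1],P[2]-P[3])
E
```

```text
tcp [0.54743798 0.05310512 0.10582483]
plate [546.76364475  55.70712778  14.        ] [548.43287138  55.61264094  14.        ] [80.77685752 -0.32146589  0.        ] [ 1.65002914e-01  8.02807465e+01 -2.84217094e-14]
disc [546.62327494  53.34554262  24.        ] [547.44913523  53.26841978  24.        ] [45.45458889 -0.05951077  0.        ] [ 0.09426578 45.12621429  0.        ]
```

Crop: the copper is centred at (403,341) in the crop against (387,314) for the plate. That puts it 2.3 mm short in y, with x fine to under 1 mm. I'll re-centre it by closing the jaws at y +2.4.

```bash
python3 -m jog '[{"delta_pos":[0,2.4,-40],"spin":0,"claw":0.3},{"delta_pos":[0,2.4,-70],"spin":0,"claw":0.3},{"delta_pos":[0,2.4,-82],"spin":0,"claw":0.3},{"delta_pos":[0,2.4,-87],"spin":0,"claw":0.3},{"delta_pos":[0,2.4,-87],"spin":0,"claw":0.3},{"delta_pos":[0,2.4,-87],"spin":0,"claw":0.3},{"delta_pos":[0,2.4,-87],"spin":0,"claw":0.3}]' && python3 -m jog '[{"delta_pos":[0,0,0],"spin":0,"claw":1},{"delta_pos":[0,0,0],"spin":0,"claw":1},{"delta_pos":[0,0,0],"spin":0,"claw":1},{"delta_pos":[0,0,0],"spin":0,"claw":1}]' 30
```

```text
clock: 6.65
position: [0.5481, 0.0556, 0.0199]
tool_rot: [3.14, -0.006, -0.002]
force: [-0.5, -0.0, -0.3]
grip_width: 0.0595
clock: 7.05
position: [0.5496, 0.0575, 0.0234]
tool_rot: [-3.141, -0.009, -0.001]
force: [-15.2, 10.1, 65.7]
grip_width: 0.0333
```

```bash
python3 -m jog '[{"delta_pos":[0,0,5],"spin":0,"claw":0.3},{"delta_pos":[0,0,15],"spin":0,"claw":0.3},{"delta_pos":[0,0,40],"spin":0,"claw":0.3},{"delta_pos":[0,0,83],"spin":0,"claw":0.3},{"delta_pos":[0,0,83],"spin":0,"claw":0.3},{"delta_pos":[0,0,83],"spin":0,"claw":0.3},{"delta_pos":[0,0,83],"spin":0,"claw":0.3}]' && cat > v.py <<'E'
import sys
from h import *
from workcell import bot
# usage: v.py out seedcolor-lo hi ; prints hull-fit centres on plane z
def disc(p,im,lo,hi,z,X):
    hsv=cv2.cvtColor(im,cv2.COLOR_BGR2HSV);m=cv2.inRange(hsv,np.array(lo),np.array(hi))
    n,l,st,ce=cv2.connectedComponentsWithStats(m)
    u=proj(p,X);i=min((i for i in range(1,n) if st[i,4]>300),key=lambda i:np.hypot(*(ce[i]-u)))
    c=cv2.convexHull(cv2.findContours((l==i).astype(np.uint8),cv2.RETR_EXTERNAL,cv2.CHAIN_APPROX_NONE)[0][0])[:,0]
    P=np.array([onz(p,a,z)[:2]*1000 for a in c],np.float32);(x,y),r=cv2.minEnclosingCircle(P)
    return (round(x,1),round(y,1)),round(r,1),ce[i].round(1)
E
python3 - <<'E'
from v import *
p,im=look('pics/w5.png');print(bot.observe()['position'])
hsv=cv2.cvtColor(im,cv2.COLOR_BGR2HSV);print(hsv[209,283],hsv[185,240])
print(disc(p,im,(3,80,80),(16,255,255),.024,(.548,.0535,.024)),disc(p,im,(20,0,200),(50,45,255),.014,(.548,.0535,.014)))
x,y=282,206;cv2.imwrite('pics/w5c.png',cv2.resize(im[y-65:y+65,x-80:x+80],None,fx=5,fy=5,interpolation=cv2.INTER_CUBIC))
E
```

```text
clock: 7.75
position: [0.5492, 0.0574, 0.1061]
tool_rot: [-3.141, -0.009, -0.001]
force: [0.8, -1.0, -0.2]
grip_width: 0.0598
[0.54910185 0.05738274 0.10574708]
[ 13 144 231] [ 27  18 252]
((547.3, 54.2), 23.2, array([288. , 211.3])) ((547.1, 56.0), 40.2, array([284.5, 204.2]))
```

View pics/w5c.png

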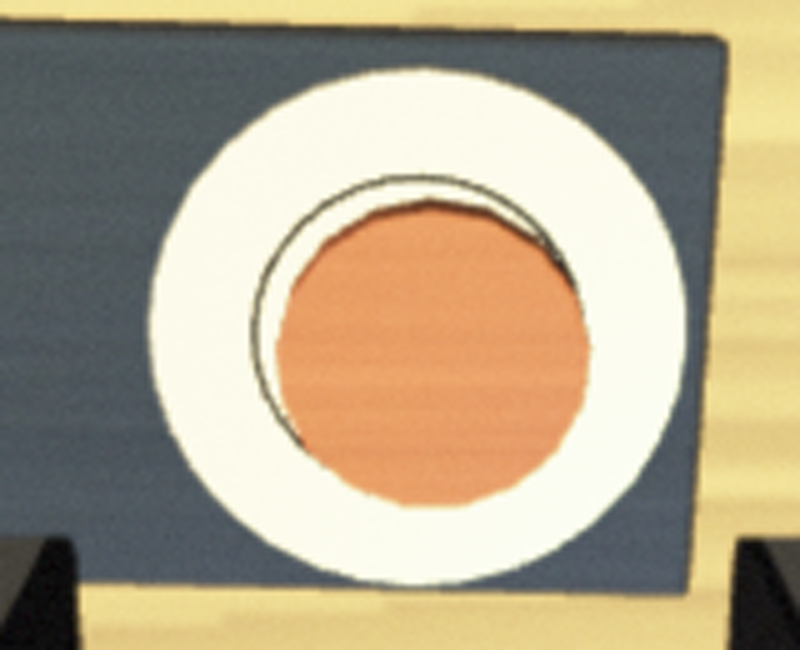

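The copper only moved slightly: it is at (547.3,54.2) against the plate's (547.1,56.0). The tips rode on top because the grasp was too high. I'll regrasp lower.

```bash
python3 -m jog '[{"delta_pos":[-1.5,-1.4,-40],"spin":0,"claw":0.3},{"delta_pos":[-1.5,-1.4,-70],"spin":0,"claw":0.3},{"delta_pos":[-1.5,-1.4,-82],"spin":0,"claw":0.3},{"delta_pos":[-1.5,-1.4,-90],"spin":0,"claw":0.3},{"delta_pos":[-1.5,-1.4,-90.5],"spin":0,"claw":0.3},{"delta_pos":[-1.5,-1.4,-90.5],"spin":0,"claw":0.3},{"delta_pos":[-1.5,-1.4,-90.5],"spin":0,"claw":0.3},{"delta_pos":[-1.5,-1.4,-90.5],"spin":0,"claw":0.3}]'
```

```text
clock: 8.6
position: [0.5481, 0.056, 0.0161]
tool_rot: [-3.141, -0.009, -0.001]
force: [-0.4, -0.0, 0.0]
grip_width: 0.0597
```

```bash
python3 -m jog '[{"delta_pos":[0,0,0],"spin":0,"claw":0.4},{"delta_pos":[0,0,0],"spin":0,"claw":0.45},{"delta_pos":[0,0,0],"spin":0,"claw":0.48},{"delta_pos":[0,0,0],"spin":0,"claw":0.48}]' 30
```

```text
clock: 9.0
position: [0.5484, 0.056, 0.0166]
tool_rot: [-3.141, -0.01, -0.001]
force: [-1.3, -1.0, 9.2]
grip_width: 0.0448
```

```bash
python3 -m jog '[{"delta_pos":[0,0,0],"spin":0,"claw":0.3},{"delta_pos":[0,0,0],"spin":0,"claw":0.3},{"delta_pos":[0,0,40],"spin":0,"claw":0.3},{"delta_pos":[0,0,90],"spin":0,"claw":0.3},{"delta_pos":[0,0,90],"spin":0,"claw":0.3},{"delta_pos":[0,0,90],"spin":0,"claw":0.3},{"delta_pos":[0,0,90],"spin":0,"claw":0.3}]' && python3 - <<'E'
from v import *
for i in range(2):
    p,im=look(f'pics/w6{i}.png');print(bot.observe()['position'])
    print(disc(p,im,(3,80,80),(16,255,255),.024,(.548,.0535,.024)),disc(p,im,(20,0,200),(50,45,255),.014,(.548,.0535,.014)))
E
```

```text
clock: 9.7
position: [0.5479, 0.0559, 0.106]
tool_rot: [-3.141, -0.009, -0.001]
force: [-0.3, 0.2, -0.2]
grip_width: 0.0597
[0.54776705 0.05589626 0.10567751]
((547.3, 56.6), 23.0, array([282.3, 209.5])) ((547.0, 56.0), 40.1, array([283.2, 202.8]))
[0.54776288 0.05588732 0.10557592]
((547.5, 56.5), 23.1, array([282.2, 209.4])) ((547.1, 56.0), 40.1, array([283.2, 202.6]))
```

The copper is now centred to within 0.6 mm. Next is the brass.

```bash
python3 -m jog '[{"delta_pos":[-85,-389,0],"spin":0,"claw":0.3},{"delta_pos":[-85,-389,0],"spin":0,"claw":0.3},{"delta_pos":[-85,-389,0],"spin":0,"claw":0.3},{"delta_pos":[-85,-389,0],"spin":0,"claw":0.3},{"delta_pos":[-85,-389,0],"spin":0,"claw":0.3},{"delta_pos":[-85,-389,0],"spin":0,"claw":0.3},{"delta_pos":[-85,-389,0],"spin":0,"claw":0.3},{"delta_pos":[-85,-389,0],"spin":0,"claw":0.3}]' && python3 -m jog '[{"delta_pos":[-6,-30,0],"spin":0,"claw":0.3},{"delta_pos":[-6,-30,0],"spin":0,"claw":0.3},{"delta_pos":[-6,-30,0],"spin":0,"claw":0.3},{"delta_pos":[-6,-30,0],"spin":0,"claw":0.3}]' && python3 - <<'E'
from v import *
for i in range(2):
    p,im=look(f'pics/b{i}.png');print(bot.observe()['position'])
u=proj(p,(.463,-.333,.01)).astype(int)
hsv=cv2.cvtColor(im,cv2.COLOR_BGR2HSV);print(u,hsv[u[1],u[0]],hsv[u[1]-80,u[0]])
h=hsv[u[1],u[0]].astype(int)
print(disc(p,im,(h[0]-4,h[1]-60,h[2]-45),(h[0]+4,h[1]+60,h[2]+30),.01,(.463,-.333,.01)))
E
```

```text
clock: 10.6
position: [0.4615, -0.335, 0.1047]
tool_rot: [-3.141, -0.007, -0.001]
force: [0.6, 0.3, 0.4]
grip_width: 0.0602
clock: 11.0
position: [0.4557, -0.3637, 0.104]
tool_rot: [-3.14, -0.006, -0.0]
force: [-0.5, 0.6, 0.3]
grip_width: 0.06
[ 0.45592115 -0.36363489  0.10424416]
[ 0.45602079 -0.36373733  0.10441749]
[242 195] [ 21 163 181] [ 22 107 225]
((417.0, -362.7), 219.6, array([313.5, 212.8]))
```

```bash
python3 - <<'E'
from v import *
from workcell import eyes
p=eyes.camera_params('wrist');im=cv2.medianBlur(cv2.imread('pics/b1.png'),5)
for lo in [(17,135,120),(17,145,140)]:
    print(disc(p,im,lo,(26,255,208),.01,(.463,-.333,.01)))
E
python3 -m jog '[{"delta_pos":[7,31,0],"spin":0,"claw":0.3},{"delta_pos":[7,31,0],"spin":0,"claw":0.3},{"delta_pos":[7,31,0],"spin":0,"claw":0.3},{"delta_pos":[7,31,0],"spin":0,"claw":0.3},{"delta_pos":[7,31,0],"spin":0,"claw":0.3}]' && python3 - <<'E'
from v import *
p,im=look(f'pics/b3.png');print(bot.observe()['position']);im=cv2.medianBlur(im,5)
for lo in [(17,135,120),(17,145,140)]:
    print(disc(p,im,lo,(26,255,208),.01,(.463,-.333,.01)))
E
```

```text
((461.4, -332.7), 23.3, array([241.7, 196.6]))
((461.4, -332.8), 23.2, array([241.4, 197. ]))
clock: 11.6
position: [0.4629, -0.3332, 0.1044]
tool_rot: [-3.14, -0.007, 0.0]
force: [-0.1, 0.0, -0.2]
grip_width: 0.0596
[ 0.46283268 -0.33323151  0.10442554]
((461.6, -332.2), 23.2, array([281.7, 205.3]))
((461.6, -332.0), 23.0, array([281.8, 205.4]))
```

```bash
python3 -m jog '[{"delta_pos":[-1.2,0.4,-50],"spin":0,"claw":0.3},{"delta_pos":[-1.2,0.4,-85],"spin":0,"claw":0.3},{"delta_pos":[-1.2,0.4,-98],"spin":0,"claw":0.3},{"delta_pos":[-1.2,0.4,-103],"spin":0,"claw":0.3},{"delta_pos":[-1.2,0.4,-103],"spin":0,"claw":0.3},{"delta_pos":[-1.2,0.4,-103],"spin":0,"claw":0.3},{"delta_pos":[-1.2,0.4,-103],"spin":0,"claw":0.3}]' && python3 -m jog '[{"delta_pos":[0,0,0],"spin":0,"claw":0.4},{"delta_pos":[0,0,0],"spin":0,"claw":0.5},{"delta_pos":[0,0,0.5],"spin":0,"claw":1},{"delta_pos":[0,0,1],"spin":0,"claw":1},{"delta_pos":[0,0,1.5],"spin":0,"claw":1}]' 60
```

```text
clock: 12.35
position: [0.4623, -0.3333, 0.0028]
tool_rot: [-3.141, -0.008, -0.0]
force: [-0.0, 0.1, 0.1]
grip_width: 0.0595
clock: 12.85
position: [0.4625, -0.3334, 0.0046]
tool_rot: [3.141, -0.009, -0.0]
force: [-0.2, 0.0, -2.5]
grip_width: 0.0423
```

```bash
python3 -m jog '[{"delta_pos":[0,0,40],"spin":0,"claw":1},{"delta_pos":[0,0,80],"spin":0,"claw":1},{"delta_pos":[0,0,110],"spin":0,"claw":1},{"delta_pos":[0,0,110],"spin":0,"claw":1},{"delta_pos":[0,0,110],"spin":0,"claw":1}]' && python3 - <<'E'
from v import *
p,im=look(f'pics/b4.png');s=bot.observe();print(s['position'],s['grip_width'],s['force']);im=cv2.medianBlur(im,5)
z=s['position'][2]+.0065
for lo in [(17,135,120),(17,145,140)]:
    print(disc(p,im,lo,(26,255,215),z,list(s['position'][:2])+[z]))
E
```

```text
clock: 13.35
position: [0.4624, -0.3334, 0.1148]
tool_rot: [3.141, -0.009, -0.0]
force: [0.6, 0.0, -1.8]
grip_width: 0.0423
[ 0.46203881 -0.33310402  0.11391203] 0.04221783295722674 [-0.25441123  0.10390254 -1.28403905]
((461.7, -332.9), 23.7, array([282., 266.]))
((461.2, -332.5), 23.2, array([282.1, 266.1]))
```

```bash
python3 -m jog '[{"delta_pos":[11,50,0],"spin":0,"claw":1},{"delta_pos":[86,389,0],"spin":0,"claw":1},{"delta_pos":[86,389,0],"spin":0,"claw":1},{"delta_pos":[86,389,0],"spin":0,"claw":1},{"delta_pos":[86,389,0],"spin":0,"claw":1},{"delta_pos":[86,389,0],"spin":0,"claw":1},{"delta_pos":[86,389,0],"spin":0,"claw":1},{"delta_pos":[86,389,0],"spin":0,"claw":1}]' && python3 -m jog '[{"delta_pos":[0,0,0],"spin":0,"claw":1},{"delta_pos":[0,0,0],"spin":0,"claw":1},{"delta_pos":[0,0,0],"spin":0,"claw":1}]'
```

```text
clock: 14.2
position: [0.5474, 0.058, 0.1125]
tool_rot: [3.142, -0.006, 0.0]
force: [2.0, -1.6, -1.8]
grip_width: 0.042
clock: 14.5
position: [0.5467, 0.0568, 0.1115]
tool_rot: [3.141, -0.004, -0.001]
force: [-0.1, -0.6, -1.5]
grip_width: 0.0421
```

```bash
python3 -m jog '[{"delta_pos":[1.2,-1,-40],"spin":0,"claw":1},{"delta_pos":[1.2,-1,-65],"spin":0,"claw":1},{"delta_pos":[1.2,-1,-76],"spin":0,"claw":1},{"delta_pos":[1.2,-1,-76],"spin":0,"claw":1},{"delta_pos":[1.2,-1,-76],"spin":0,"claw":1},{"delta_pos":[1.2,-1,-76],"spin":0,"claw":1}]'
```

```text
clock: 15.1
position: [0.5486, 0.0556, 0.0367]
tool_rot: [3.141, -0.006, -0.001]
force: [-0.7, 0.1, -2.3]
grip_width: 0.0423
```

```bash
python3 -m jog '[{"delta_pos":[-0.5,0.2,-3],"spin":0,"claw":1},{"delta_pos":[-0.5,0.2,-6],"spin":0,"claw":1},{"delta_pos":[-0.5,0.2,-8],"spin":0,"claw":1},{"delta_pos":[-0.5,0.2,-8.5],"spin":0,"claw":1},{"delta_pos":[-0.5,0.2,-8.5],"spin":0,"claw":1},{"delta_pos":[-0.5,0.2,-8.5],"spin":0,"claw":1}]'
```

```text
clock: 15.7
position: [0.5482, 0.0558, 0.0285]
tool_rot: [3.141, -0.006, -0.001]
force: [-1.5, 0.2, 6.5]
grip_width: 0.0422
```

```bash
python3 -m jog '[{"delta_pos":[0,0,0],"spin":0,"claw":0.3},{"delta_pos":[0,0,0],"spin":0,"claw":0.3},{"delta_pos":[0,0,0],"spin":0,"claw":0.3},{"delta_pos":[0,0,40],"spin":0,"claw":0.3},{"delta_pos":[0,0,88],"spin":0,"claw":0.3},{"delta_pos":[0,0,88],"spin":0,"claw":0.3},{"delta_pos":[0,0,88],"spin":0,"claw":0.3},{"delta_pos":[0,0,88],"spin":0,"claw":0.3}]' && python3 - <<'E'
from v import *
p,im0=look(f'pics/s1.png');s=bot.observe();print(s['position']);im=cv2.medianBlur(im0,5)
print(disc(p,im,(17,120,120),(26,255,255),.034,(.548,.056,.034)),disc(p,im0,(20,0,200),(50,45,255),.014,(.548,.056,.014)))
print(disc(p,im,(17,145,100),(26,255,255),.034,(.548,.056,.034)))
x,y=282,206;cv2.imwrite('pics/s1c.png',cv2.resize(im0[y-65:y+65,x-80:x+80],None,fx=5,fy=5,interpolation=cv2.INTER_CUBIC))
E
```

```text
clock: 16.5
position: [0.5477, 0.0558, 0.1159]
tool_rot: [3.141, -0.005, -0.001]
force: [0.0, -0.5, 0.4]
grip_width: 0.0597
[0.54758578 0.05573799 0.11560975]
((547.4, 56.5), 23.1, array([282.2, 209.6])) ((547.1, 56.0), 40.1, array([282.9, 196. ]))
((547.5, 56.4), 22.7, array([282.2, 209.4]))
```

View pics/s1c.png

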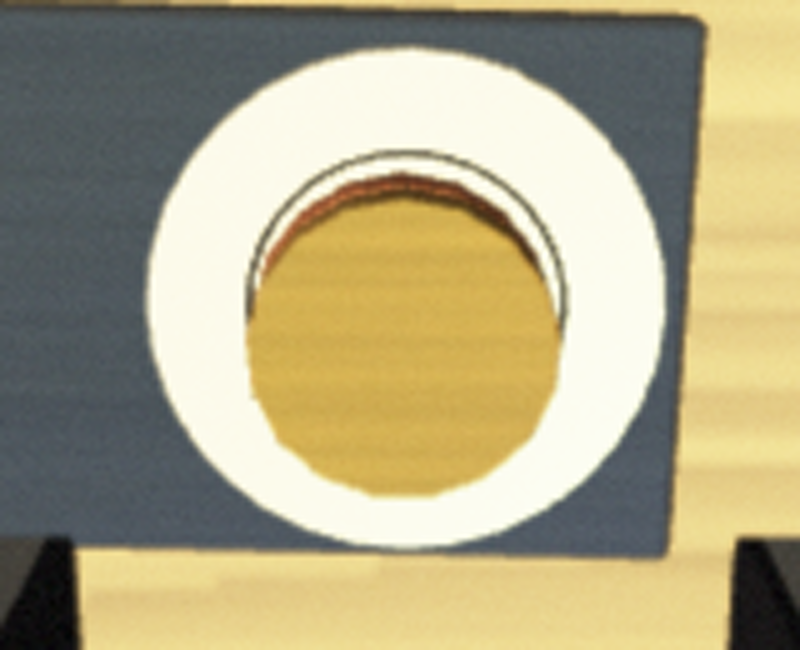

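Crop: the brass sits concentric on the copper, with the measured offset at or below 0.5 mm. Next is the silver.

```bash
python3 -m jog '[{"delta_pos":[11,-220,-12],"spin":0,"claw":0.3},{"delta_pos":[11,-220,-12],"spin":0,"claw":0.3},{"delta_pos":[11,-220,-12],"spin":0,"claw":0.3},{"delta_pos":[11,-220,-12],"spin":0,"claw":0.3},{"delta_pos":[11,-220,-12],"spin":0,"claw":0.3},{"delta_pos":[11,-220,-12],"spin":0,"claw":0.3},{"delta_pos":[11,-220,-12],"spin":0,"claw":0.3},{"delta_pos":[11,-220,-12],"spin":0,"claw":0.3}]' && python3 - <<'E'
from v import *
p,im=look(f'pics/t1.png');s=bot.observe();print(s['position']);im=cv2.medianBlur(im,5)
hsv=cv2.cvtColor(im,cv2.COLOR_BGR2HSV);u=proj(p,(.559,-.164,.01)).astype(int);print(u,hsv[u[1],u[0]])
print(disc(p,im,(0,0,130),(180,50,255),.01,(.559,-.164,.01)),disc(p,im,(0,0,130),(180,35,255),.01,(.559,-.164,.01)))
E
```

```text
clock: 17.35
position: [0.5585, -0.1628, 0.103]
tool_rot: [3.141, -0.004, 0.0]
force: [0.1, -0.4, 0.3]
grip_width: 0.0597
[ 0.55864609 -0.16279045  0.10323337]
[284 203] [ 81   9 192]
((558.3, -163.8), 22.5, array([284.2, 204.1])) ((558.3, -163.8), 22.3, array([284.3, 204. ]))
```

```bash
python3 -m jog '[{"delta_pos":[0.2,-1.4,-50],"spin":0,"claw":0.3},{"delta_pos":[0.2,-1.4,-85],"spin":0,"claw":0.3},{"delta_pos":[0.2,-1.4,-97],"spin":0,"claw":0.3},{"delta_pos":[0.2,-1.4,-101.5],"spin":0,"claw":0.3},{"delta_pos":[0.2,-1.4,-101.5],"spin":0,"claw":0.3},{"delta_pos":[0.2,-1.4,-101.5],"spin":0,"claw":0.3},{"delta_pos":[0.2,-1.4,-101.5],"spin":0,"claw":0.3}]' && python3 -m jog '[{"delta_pos":[0,0,0],"spin":0,"claw":0.4},{"delta_pos":[0,0,0],"spin":0,"claw":0.5},{"delta_pos":[0,0,0.5],"spin":0,"claw":1},{"delta_pos":[0,0,1],"spin":0,"claw":1},{"delta_pos":[0,0,1.5],"spin":0,"claw":1}]' 60
```

```text
clock: 18.1
position: [0.5597, -0.1644, 0.0032]
tool_rot: [3.141, -0.006, 0.001]
force: [0.3, -0.1, 0.2]
grip_width: 0.0595
clock: 18.6
position: [0.5599, -0.1644, 0.005]
tool_rot: [3.141, -0.006, 0.001]
force: [0.8, 0.6, -1.6]
grip_width: 0.0422
```

```bash
python3 -m jog '[{"delta_pos":[0,0,40],"spin":0,"claw":1},{"delta_pos":[0,0,80],"spin":0,"claw":1},{"delta_pos":[0,0,112],"spin":0,"claw":1},{"delta_pos":[0,0,112],"spin":0,"claw":1},{"delta_pos":[0,0,112],"spin":0,"claw":1}]' && python3 - <<'E'
from v import *
p,im=look(f'pics/t2.png');s=bot.observe();print(s['position'],s['grip_width'],s['force']);im=cv2.medianBlur(im,5)
z=s['position'][2]+.0065
print(disc(p,im,(0,0,130),(180,50,255),z,list(s['position'][:2])+[z]))
E
```

```text
clock: 19.1
position: [0.5599, -0.1645, 0.1173]
tool_rot: [3.14, -0.007, 0.001]
force: [0.2, 0.3, -1.2]
grip_width: 0.0419
[ 0.559395   -0.16432018  0.11643064] 0.041843813167642595 [ 0.40665452  0.29433008 -1.95838981]
((558.8, -163.5), 22.8, array([282.2, 265.7]))
```

```bash
python3 -m jog '[{"delta_pos":[-11.4,220,2],"spin":0,"claw":1},{"delta_pos":[-11.4,220,2],"spin":0,"claw":1},{"delta_pos":[-11.4,220,2],"spin":0,"claw":1},{"delta_pos":[-11.4,220,2],"spin":0,"claw":1},{"delta_pos":[-11.4,220,2],"spin":0,"claw":1},{"delta_pos":[-11.4,220,2],"spin":0,"claw":1},{"delta_pos":[-11.4,220,2],"spin":0,"claw":1},{"delta_pos":[-11.4,220,2],"spin":0,"claw":1}]' && python3 -m jog '[{"delta_pos":[0,0,-40],"spin":0,"claw":1},{"delta_pos":[0,0,-60],"spin":0,"claw":1},{"delta_pos":[0,0,-70],"spin":0,"claw":1},{"delta_pos":[0,0,-70],"spin":0,"claw":1},{"delta_pos":[0,0,-70],"spin":0,"claw":1},{"delta_pos":[0,0,-70],"spin":0,"claw":1}]'
```

```text
clock: 19.95
position: [0.5477, 0.0543, 0.1177]
tool_rot: [3.14, -0.004, -0.001]
force: [0.1, -0.4, -1.1]
grip_width: 0.0416
clock: 20.55
position: [0.5484, 0.0542, 0.0488]
tool_rot: [3.14, -0.006, -0.001]
force: [0.4, -0.6, -1.1]
grip_width: 0.0419
```

```bash
python3 -m jog '[{"delta_pos":[-0.5,1.5,-3],"spin":0,"claw":1},{"delta_pos":[-0.5,1.5,-6],"spin":0,"claw":1},{"delta_pos":[-0.5,1.5,-9],"spin":0,"claw":1},{"delta_pos":[-0.5,1.5,-10],"spin":0,"claw":1},{"delta_pos":[-0.5,1.5,-10],"spin":0,"claw":1},{"delta_pos":[-0.5,1.5,-10],"spin":0,"claw":1}]'
```

```text
clock: 21.15
position: [0.5478, 0.0557, 0.0389]
tool_rot: [3.14, -0.006, -0.001]
force: [-1.9, -0.5, 4.8]
grip_width: 0.0422
```

Contact at the expected height. I'll release, lift and measure.

```bash
python3 -m jog '[{"delta_pos":[0,0,0],"spin":0,"claw":0.3},{"delta_pos":[0,0,0],"spin":0,"claw":0.3},{"delta_pos":[0,0,0],"spin":0,"claw":0.3},{"delta_pos":[0,0,40],"spin":0,"claw":0.3},{"delta_pos":[0,0,90],"spin":0,"claw":0.3},{"delta_pos":[0,0,140],"spin":0,"claw":0.3},{"delta_pos":[0,0,160],"spin":0,"claw":0.3},{"delta_pos":[0,0,160],"spin":0,"claw":0.3}]' && python3 - <<'E'
from v import *
p,im0=look(f'pics/s2.png');s=bot.observe();print(s['position']);im=cv2.medianBlur(im0,5)
hsv=cv2.cvtColor(im,cv2.COLOR_BGR2HSV);u=proj(p,(.5475,.056,.044)).astype(int);print(u,hsv[u[1],u[0]])
print(disc(p,im,(0,0,130),(180,50,235),.044,(.5475,.056,.044)),disc(p,im0,(20,0,236),(50,45,255),.014,(.548,.056,.014)))
for k,X in dict(grip=(.5475+.022*185,.056+.185,.155),lens=(.55,.186,.105)).items():print(k,proj(p,X))
cv2.imwrite('pics/s2c.png',cv2.resize(im0[60:340,0:400],None,fx=2,fy=2,interpolation=cv2.INTER_CUBIC))
E
```

```text
clock: 21.95
position: [0.5493, 0.0559, 0.2022]
tool_rot: [3.141, -0.011, -0.001]
force: [0.7, 0.6, -1.3]
grip_width: 0.0598
[0.54842589 0.05578113 0.20009365]
[282 188] [ 75   7 215]
((547.2, 55.5), 24.5, array([282.8, 189. ])) ((547.0, 56.0), 39.7, array([282.9, 177.1]))
grip [ 352.4939999 1651.3623198]
lens [112.11335349 203.25214065]
```

View pics/s2c.png

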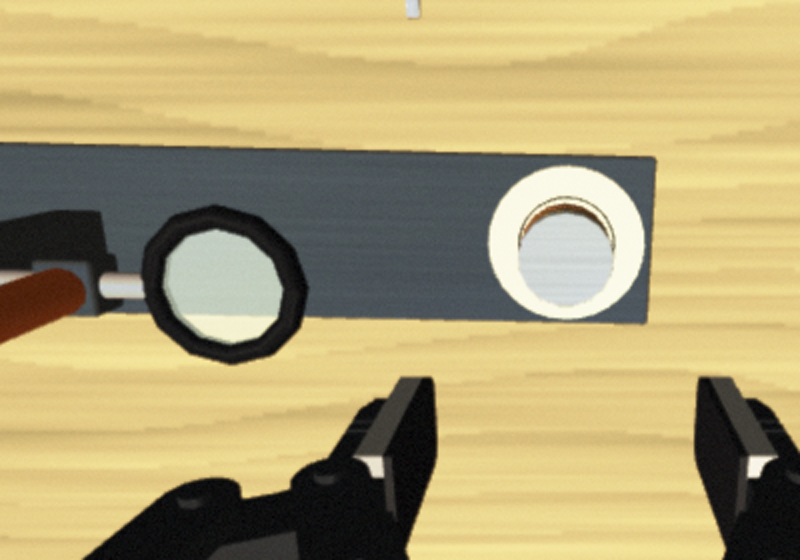

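Crop: the stack is concentric on the plate, with the lens at (112,203) in the full picture as predicted. I'll go to the grip.

```bash
python3 -m jog '[{"delta_pos":[3,185,0],"spin":-0.02,"claw":0.3},{"delta_pos":[3,185,0],"spin":-0.02,"claw":0.3},{"delta_pos":[3,185,0],"spin":-0.02,"claw":0.3},{"delta_pos":[3,185,0],"spin":-0.02,"claw":0.3},{"delta_pos":[3,185,0],"spin":-0.02,"claw":0.3},{"delta_pos":[3,185,0],"spin":-0.02,"claw":0.3},{"delta_pos":[3,185,0],"spin":-0.02,"claw":0.3}]' && python3 - <<'E'
from v import *
p,im=look(f'pics/g1.png');s=bot.observe();print(s['position'],s['tool_rot'])
print(proj(p,(.5513,.241,.155)))
hsv=cv2.cvtColor(im,cv2.COLOR_BGR2HSV);m=cv2.inRange(hsv,(5,190,60),(16,255,255));n,l,st,ce=cv2.connectedComponentsWithStats(m)
for i in range(1,n):
    if st[i,4]>150:print(st[i],ce[i])
E
```

```text
clock: 22.7
position: [0.5513, 0.2394, 0.1991]
tool_rot: [3.139, -0.007, -0.022]
force: [0.4, -0.4, -0.3]
grip_width: 0.0593
[0.55146681 0.23928026 0.19946945] [ 3.13971426 -0.00763631 -0.0228405 ]
[280.4419087  227.49851382]
[267 198  28  40 716] [280.02234637 215.54329609]
```

```bash
python3 -m jog '[{"delta_pos":[0,1.5,-30],"spin":0,"claw":0.3},{"delta_pos":[0,1.5,-55],"spin":0,"claw":0.3},{"delta_pos":[0,1.5,-70],"spin":0,"claw":0.3},{"delta_pos":[0,1.5,-75],"spin":0,"claw":0.3},{"delta_pos":[0,1.5,-75],"spin":0,"claw":0.3},{"delta_pos":[0,1.5,-75],"spin":0,"claw":0.3}]' && python3 -m jog '[{"delta_pos":[0,0,0],"spin":0,"claw":0.5},{"delta_pos":[0,0,0],"spin":0,"claw":0.7},{"delta_pos":[0,0,0],"spin":0,"claw":1},{"delta_pos":[0,0,0],"spin":0,"claw":1},{"delta_pos":[0,0,0],"spin":0,"claw":1}]' 80
```

```text
clock: 23.35
position: [0.552, 0.2408, 0.1254]
tool_rot: [3.14, -0.009, -0.023]
force: [-0.2, -0.4, -0.3]
grip_width: 0.0595
clock: 23.85
position: [0.5523, 0.2404, 0.1262]
tool_rot: [3.14, -0.009, -0.024]
force: [-2.4, -3.7, 9.5]
grip_width: 0.0158
```

```bash
python3 -m jog '[{"delta_pos":[-0.3,-15,0.5],"spin":0,"claw":1},{"delta_pos":[-0.6,-30,0.5],"spin":0,"claw":1},{"delta_pos":[-1,-45,0.5],"spin":0,"claw":1},{"delta_pos":[-1.3,-60,0.5],"spin":0,"claw":1},{"delta_pos":[-1.6,-75,0.5],"spin":0,"claw":1},{"delta_pos":[-2,-90,0.5],"spin":0,"claw":1},{"delta_pos":[-2,-90,0.5],"spin":0,"claw":1},{"delta_pos":[-2,-90,0.5],"spin":0,"claw":1}]'
```

```text
clock: 24.65
position: [0.5501, 0.1511, 0.1264]
tool_rot: [3.141, -0.009, -0.024]
force: [3.6, 6.1, -12.7]
grip_width: 0.0158
```

```bash
python3 -m jog '[{"delta_pos":[-0.2,-12,-0.4],"spin":0,"claw":1},{"delta_pos":[-0.5,-24,-0.4],"spin":0,"claw":1},{"delta_pos":[-0.8,-34,-0.4],"spin":0,"claw":1},{"delta_pos":[-0.9,-40.5,-0.4],"spin":0,"claw":1},{"delta_pos":[-0.9,-40.5,-0.4],"spin":0,"claw":1},{"delta_pos":[-0.9,-40.5,-0.4],"spin":0,"claw":1},{"delta_pos":[-0.9,-40.5,-0.4],"spin":0,"claw":1}]' && python3 - <<'E'
from v import *
from workcell import eyes
im=eyes.grab_frame('scene');cv2.imwrite('pics/f_scene.png',im);sd=eyes.grab_frame('side');cv2.imwrite('pics/f_side.png',sd)
p,w=look('pics/f_w.png');s=bot.observe();print(s['position'],s['force'],s['grip_width'])
ps=eyes.camera_params('scene');print(proj(ps,(.5523,.286,.105)))
x,y=proj(ps,(.552,.286,.105)).astype(int)
a=cv2.resize(im[y-20:y+20,x-30:x+30],(600,400),interpolation=cv2.INTER_CUBIC)
cv2.imwrite('pics/f_c.png',np.hstack([a[:,:400],cv2.resize(w[20:300,0:280],(400,400))]));print(x,y)
E
```

```text
clock: 25.35
position: [0.5493, 0.1125, 0.1263]
tool_rot: [-3.141, -0.009, -0.022]
force: [-0.7, 7.3, -1.8]
grip_width: 0.0162
[0.54925192 0.11255    0.1263045 ] [ 0.12354361  7.38488653 -2.28660652] 0.016023073581250127
[374.86436366 158.59481069]
374 158
```

View pics/f_c.png

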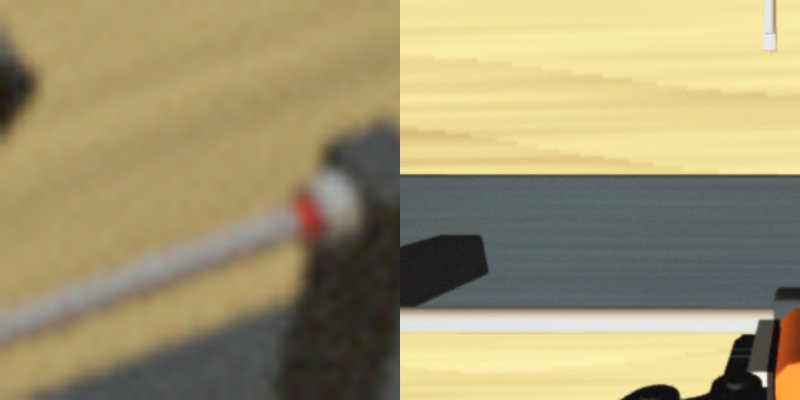

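Crop: the red band is partly out at the mouth, roughly half. TCP travel is 127.9 mm, so I'll move about 2 mm more, then compare the lens position with the plate and the visible red length.

```bash
python3 -m jog '[{"delta_pos":[0,-1.9,0],"spin":0,"claw":1},{"delta_pos":[0,-1.9,0],"spin":0,"claw":1},{"delta_pos":[0,-1.9,0],"spin":0,"claw":1},{"delta_pos":[0,-1.9,0],"spin":0,"claw":1}]' && python3 - <<'E'
from v import *
from workcell import eyes
ps=eyes.camera_params('scene');pd=eyes.camera_params('side')
R={}
for n,pp in (('scene',ps),('side',pd)):
    ims=[cv2.imread(f'pics/f_{n}.png').astype(float)]+[eyes.grab_frame(n).astype(float) for _ in range(6)]
    for nm,im in (('before',ims[0]),('after',np.mean(ims[1:],0))):
        u0=proj(pp,(.5523,.286,.105));u1=proj(pp,(.5514,.246,.105));L=np.linalg.norm(u1-u0)/40
        x,y=u0.astype(int);c=im[y-12:y+13,x-14:x+15];red=np.clip(c[...,2]-c[...,1]-35,0,None)*(c[...,2]-c[...,1]>50)
        ys,xs=np.nonzero(red);w=red[ys,xs]
        t=((np.c_[xs+x-14,ys+y-12]-u0)@((u1-u0)/np.linalg.norm(u1-u0)))/L
        print(n,nm,'px/mm',L.round(3),'red sum',w.sum().round(),'centre mm from mouth',((t*w).sum()/w.sum()).round(1),'npx',len(w))
p,w=look('pics/f_w2.png');s=bot.observe();print(s['position'],s['force'],s['grip_width'])
u=proj(p,(.5475,.056,.109));print('pred lens',u)
x,y=u.astype(int);cv2.imwrite('pics/f_w2c.png',cv2.resize(w[max(0,y-130):y+130,x-100:x+120],None,fx=2.3,fy=2.3));print(x-100,max(0,y-130))
E
```

```text
clock: 25.9
position: [0.5492, 0.1125, 0.1264]
tool_rot: [-3.14, -0.01, -0.021]
force: [0.6, 7.5, -7.5]
grip_width: 0.0158
scene before px/mm 0.323 red sum 327.0 centre mm from mouth 2.0 npx 8
scene after px/mm 0.323 red sum 338.0 centre mm from mouth 2.0 npx 8
side before px/mm 0.143 red sum 50.0 centre mm from mouth -9.8 npx 2
side after px/mm 0.143 red sum 56.0 centre mm from mouth -9.8 npx 2
[0.54928037 0.11251195 0.12636549] [ 1.00380967  6.97101364 -7.51213474] 0.01572949442381597
pred lens [390.62732729 246.19248448]
290 116
```

It did not move: the arm holds about 2 mm short of its target under the spring load. I'll command farther and measure the lens centre by code, since I've used all 12 views.

```bash
cat > lens.py <<'E'
from v import *
from workcell import eyes
def lens(fn):
    p,w=look(fn);s=bot.observe();print(s['clock'],s['position'],s['force'],s['grip_width'])
    u=proj(p,(.5475,.056,.109));g=cv2.GaussianBlur(cv2.cvtColor(w,cv2.COLOR_BGR2HSV)[...,2],(3,3),0)
    for th in (40,55,65):
        cs,_=cv2.findContours((g>th).astype(np.uint8),cv2.RETR_LIST,cv2.CHAIN_APPROX_NONE)
        for c in cs:
            if cv2.contourArea(c)>800 and cv2.contourArea(c)<40000:
                P=np.array([onz(p,a,.1095)[:2]*1000 for a in c[:,0]],np.float32);(x,y),r=cv2.minEnclosingCircle(P)
                if r<45:print(th,'c',round(x,1),round(y,1),'r',round(r,1),'fill',round(cv2.contourArea(P)/(np.pi*r*r),2))
lens('pics/L%d.png'%(bot.observe()['clock']*1000))
E
python3 lens.py; python3 -m jog '[{"delta_pos":[0,-3,0],"spin":0,"claw":1},{"delta_pos":[0,-4,0],"spin":0,"claw":1},{"delta_pos":[0,-4,0],"spin":0,"claw":1},{"delta_pos":[0,-4,0],"spin":0,"claw":1},{"delta_pos":[0,-4,0],"spin":0,"claw":1}]' && python3 lens.py
```

```text
26.6 [0.54927637 0.11254159 0.12636674] [ 1.44717456  7.08772489 -7.03169427] 0.015605757579038685
40 c 489.7 179.1 r 25.3 fill 0.29
40 c 548.5 59.1 r 23.0 fill 0.95
55 c 488.8 60.4 r 16.0 fill 0.39
55 c 489.3 179.2 r 24.4 fill 0.27
55 c 548.6 59.1 r 22.8 fill 0.95
65 c 548.5 59.2 r 22.6 fill 0.95
clock: 27.1
position: [0.5492, 0.1103, 0.1264]
tool_rot: [-3.138, -0.01, -0.019]
force: [1.7, 6.8, -7.5]
grip_width: 0.0157
27.15 [0.54920983 0.11033388 0.12636469] [ 0.61268387  6.9588381  -7.0702622 ] 0.015795280712835733
40 c 489.5 176.8 r 25.4 fill 0.29
40 c 548.6 56.7 r 23.1 fill 0.94
55 c 489.1 177.0 r 24.5 fill 0.27
55 c 548.5 57.0 r 22.8 fill 0.94
65 c 548.4 56.9 r 22.7 fill 0.94
```

```bash
python3 - <<'E'
from v import *
from workcell import eyes
import glob
p=eyes.camera_params('wrist');f='pics/L27100.png'
fs=sorted(glob.glob('pics/L*.png'));w=cv2.imread(fs[-1]);print(fs)
g=cv2.GaussianBlur(w,(3,3),0).max(2)
ys=np.arange(90,14,-.5)
for X in (.540,.548,.556):
    v=[g[int(round(b)),int(round(a))] for a,b in (proj(p,(X,y/1000,.1095)) for y in ys)]
    d=np.array(v)<50
    print(X,[(ys[i+1],'dark' if d[i+1] else 'lit') for i in np.nonzero(d[1:]!=d[:-1])[0]])
E
```

```text
['pics/L26550.png', 'pics/L27100.png']
0.54 [(np.float64(77.0), 'lit'), (np.float64(36.0), 'dark'), (np.float64(29.0), 'lit')]
0.548 [(np.float64(82.5), 'dark'), (np.float64(79.0), 'lit'), (np.float64(34.0), 'dark'), (np.float64(26.5), 'lit')]
0.556 [(np.float64(85.5), 'dark'), (np.float64(78.0), 'lit'), (np.float64(36.0), 'dark'), (np.float64(28.5), 'lit')]
```

```bash
python3 - <<'E'
from workcell import bot
s=bot.observe();print(s['clock'],s['position'],s['force'],s['grip_width'],s['qd'].round(3) if hasattr(s['qd'],'round') else s['qd']);print(bot.job_done())
E
```

```text
27.15 [0.54920983 0.11033388 0.12636469] [ 0.61268387  6.9588381  -7.0702622 ] 0.015795280712835733 [ 0.    -0.     0.001  0.001 -0.001  0.     0.001]
the job is handed in; nothing more can be done
None
```

I stacked the discs copper, brass, silver on the white plate, then pulled the loupe out to its mark and handed in at about 27 s with the arm still and holding the grip.

**Stack:** the last wrist measurements put all three discs within about 0.7 mm of the plate's centre. The silver reading is the least sure because glare blurred its edge.

**Loupe:**
- The gripper moved about 130.1 mm along the rod, against a target of 130 mm. The spring force read about 7.0 N; 7.6 N is expected at the mark.
- The lens centre came out at y between 55 and 58 mm depending on which edge I used. The plate is at 56 mm.
- The red band was partly out of the tube mouth, about half, when I last looked. I pulled about 2 mm more after that and did not see it again, as all 12 views were used.

**What went wrong on the way:**
- The copper first landed 2.3 mm off centre.
- My first try at re-centring it gripped too high, so the fingers pressed on top of the disc. The wrist force read about 66 N for a moment. That is under the 120 N wrist limit, but I can't rule out that it counts towards the 40 N pressing limit.
- I regripped lower and centred it.

The block, jar, screwdriver and the two look-alike discs were never touched on purpose; I did not check their positions again at the end.

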